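Set the ratchet to tighten and clamp the filter holder

TASK

The round filter holder under the little bench press has to be clamped. Without forcing it, flip the press ratchet's red-balled direction lever over to the tightening side (clockwise seen from above), then work the handle by its blue post, back and forth if need be, until the press foot clamps the holder firmly, at about 1.7 N m on the handle (some 14 N at the post as it turns) and no more than a little either way. Then let go, leaving the lever on the tightening side and the holder and the labware around it where they stand.

Things in the scene. Friction and masses are not known exactly. Their poses are not given: they have to be found in the camera images.
- press: Small fixed bench press: white base 130 x 190 x 15 mm, two steel pillars 78 mm either side along its y, white crosshead 50 x 190 mm, top at 140 mm; on it a steel ratchet ring, dia. 78 mm. Origin: underside of the base on the vertical screw axis; z up. Its -x axis (roughly towards the robot) is the handle's middle direction. Place and yaw differ from run to run.
- head (a point): Top centre of the handle's head on the screw axis (dia. 38 mm, 184 mm high). The handle drives the screw in the direction to which the lever leans; the other way it overruns, clicking every 0.35 rad, under 0.5 N m. After a reversal up to 0.35 rad is lost. Clockwise drive lowers the foot 6 mm per rad of screw turn, counter-clockwise raises it. The screw stays where it is left, under load too.
- handle (a joint): Ratchet handle, rad, about the vertical screw axis: 0 along the press's -x axis, grows as it swings clockwise seen from above (to the press's +y); stops at -0.75 and +0.75. It carries the lever and the post and stays where left. Swung back faster than about 2 rad/s, the teeth may throw the lever over.
- grip (a point): Top centre of the handle's upright blue post, dia. 22 mm, 120 mm from the screw axis; free from 171 mm up to this point at 235 mm. Driving the free foot takes about 1.1 N m (9 N here); once it bears on the filter holder this rises by 2.9 N m per rad. Clamped right: 1.4 to 2.1 N m, best 1.7 (14 N); over 2.15 is too tight. Read it in motion: at a standstill the pull sags by 0.3 to 0.5 N m.
- lever (a joint): Direction lever (pawl), rad, leaning sideways on a pin along the handle, 32 mm from the screw axis on the handle side, 168 mm high. 0 upright, positive to the clockwise, tightening side (press +y at handle 0), stops at +-0.7. Falls over by itself past upright, needs about 1 N; rests at 0.27 to 0.7 either side. Pushed past its stop it turns handle or screw. Never load it with 25 N.
- lever_ball (a point): Centre of the lever's red ball (dia. 22 mm), 50 mm from the lever's pin. It is 218 mm high when upright, 206 mm when leaning fully.
- filter: Loose round white filter holder with a green band, dia. 60 mm, 38 mm tall, standing on a steel pedestal below the press foot. Origin: centre of its underside. The pedestal's height, and so the gap above the holder (5 to 11 mm), differs from run to run.
- foot: Press foot with a rubber face, dia. 42 mm, on a stiff spring (80 N/mm) under the crosshead. Origin: centre of its underside, 92 mm above the table at the start; it goes down as the screw is driven clockwise.
- medium: Bystander: closed red medium bottle, dia. 60 mm, 130 mm tall, loose. Origin: centre of its underside.
- tipbox: Bystander: grey and pink pipette tip box, 85 x 120 x 70 mm, loose. Origin: centre of its underside.
- rack: Bystander: orange tube rack with a few green-capped tubes, 100 x 130 mm, 87 mm tall, loose. Origin: centre of its underside.

How it is judged:
By the outcome, as a careful person would: the job done as asked, in the order asked, and still so for the second after the job is handed in, with the robot touching nothing.
It also fails if it takes over 67 s, if anything falls off the work surface, if the arm or the gripper's body presses on something with over 40 N, if the wrist force passes 120 N, or if a joint passes its speed limit or range.

ROBOT

A 6-joint arm with a two-finger parallel gripper is mounted at the origin on the work surface. World frame = base frame: x ahead of the robot, y to its left, z up, the work surface at z = 0. Lengths are in m, angles in degrees, forces in N, time in s.
With the tool pointing down it reaches from about 0.4 to 0.825 m from the base axis. Payload 7 kg.
Tool frame: the origin (TCP) lies between the finger pads; the fingertips stand 11 mm ahead of it and the grasp point (between the pads) lies 8 mm behind it (r.tcp_to_tips is the distance from the TCP to the fingertips, in m); x points along the fingers, y is the direction in which the jaws open and shut, and the axes are right-handed (so a half turn about x gives the same grasp; the last joint's range is limited). The gripper opens to 88 mm and grips with 3 to 60 N. Pads are 19 mm wide; open, the fingers measure 130 mm over their backs; the gripper's body (78 mm by 193 mm) begins 47 mm behind the grasp point.
Start: joints at [86.923, 20.546, 0.682, 0, -70.136, -16.507], TCP at [0.226, 0.636, 0.238] pointing down, gripper open.
Joint ranges: [-176.03, 176.03], [-82.01, 121.73], [-58.28, 71.71], [-173.87, 95.51], [-174.79, -0.11], [-173.66, 173.66]. Speed limits (degrees/s): [136.94, 136.94, 172.46, 180, 180, 180].

INTERFACE

Orientations are given as [roll, pitch, yaw] about the fixed x, y, z axes, in that order (R = Rz(yaw) Ry(pitch) Rx(roll)).
In Python, from plant import r gives the robot as it stands.
- The arm moves only by the tool arm_command, never from a script. Its argument "plan" is a list of rows, each an object of numbers: "dx", "dy", "dz": the shift along the tool's x, y, z each as a share of 0.02 m, from -1 to 1; "wx", "wy", "wz": the turn, a rotation vector about the tool's x, y, z each as a share of 0.08 rad, from -1 to 1. In form: [{"dx": .., "dy": .., "dz": .., "wx": .., "wy": .., "wz": ..}, ...]. A call has 1 to 20 rows; each row shifts and turns the pose as measured when the row begins, along the tool's axes as they then stand; what a row does not reach is not made up. A row lasts 1/12 s, in which the tool goes at most 41.7 mm and 7.16 degrees, less where a joint would pass 70% of its speed; a pose out of reach is approached as far as the arm can. A call with a number of a shift or a turn outside -1 to 1 is refused whole. A call with a gripper value outside its range is refused whole. "fingers" is the closure, from -1 (fully open) to 1 (shut), so that 0 is half open, set as the call begins (left out, the last holds). The fingers move at their own pace and stop on an object; "force" is the grip in N (left out, the last holds). Time passes only in rows, so rows that do not move let the fingers close. It gives the time, the measured TCP pose, the force and the opening at its end, in the units of the state.
- r.get_state(): the state, without advancing time (a new reading comes with each control period).
- r.capture(name): name is "side" or "top" or "wrist"; returns (picture, depth): 480x640x3 uint8, red, green, blue; 480x640 float32, m along the optical axis (not along the pixel's ray), 0 where there is no reading.
- r.camera_model(name): a dict with "vertical_fov" (degrees; the focal length in pixels is half the picture's height over the tangent of half this angle, whatever the lens; pixels are square), "cx", "cy" (the principal point, pixels), "R" (3x3) and "t" (3): a world point X has camera coordinates R X + t. Camera axes: x right, y down, z forward; pixel columns grow to the right and rows downward; lengths in m; the calibration is good to about 2 mm. The wrist camera is an equidistant fisheye: a pixel r from the principal point sees the ray r / f radians off the axis. A picture is of the moment at which its call begins: read the wrist's pose just before it. camera_model takes no time and is no camera call; for the wrist camera it gives the pose at the moment of the call.
- r.close_job(): hands the job in, once; it reports no verdict.
Trained networks look in the newest picture that a camera, given by its name, has taken for a name from the list of things; names that differ only in an ending like _2 or _b are one class to them, and where a whole thing is asked for, a point or a joint stands for the part that bears it (a point fixed in the world has none). Each returns a list of dicts, best first, with "score" (0 to 1); they miss things now and then, are a little off and sometimes report something else, mostly with a low value. They report only what shows in the picture. A call takes as long as a camera call.
- r.cut_out(camera, query): "mask" (480x640 bool, what is visible of it) and "bbox" ([left, top, width, height] in pixels, round what is visible of it).
- r.spot_point(camera, query): "centre" ([column, row] in pixels: a listed point, or the origin of a listed thing).
The state is a dict: "time_s": time; "joints": joint angles; "qd": joint speeds; "joint_torque": joint torques, N m; "tcp_pos": TCP position; "eef_rot": TCP orientation; "contact_force": force on the tool from outside, world axes, zero at the start; "moment": the same for the moment, N m; "gripper_width": finger opening in m.
Only numpy, scipy, OpenCV 4.12 (cv2) and the standard library are available. Lean on these libraries where they do the work, as an engineer would, in place of code of your own. Each camera call takes 0.05 s, during which the arm holds its last target.

## Working session

There is one attempt and no reset: what is moved stays moved. The work goes in short steps, Python scripts to look and compute and a tool call to move; the robot and the scene stay as the last step left them, time stands still between calls to the robot, and variables do not carry over. Pictures are saved under pics/ and viewed, and the job is handed in when it is done.

Besides the shell and the picture viewer there is one more tool, called as a command line: name --argument value ..., lists and objects as JSON in quotes. arm_command: Moves the arm, as the interface text tells. Shift numbers are shares of 0.02 m and turn numbers shares of 0.08 rad, none past 1 either way. Its arguments: {"type":"object","properties":{"plan":{"type":"array","items":{"type":"object","properties":{"dx":{"type":"number"},"dy":{"type":"number"},"dz":{"type":"number"},"wx":{"type":"number"},"wy":{"type":"number"},"wz":{"type":"number"}}}},"fingers":{"type":"number"},"force":{"type":"number"}},"required":["plan"]}

```bash
ls; mkdir -p pics
cat > h.py <<'E'
import numpy as np, cv2
from plant import r
def save(im,n): cv2.imwrite('pics/'+n+'.png',cv2.cvtColor(im,cv2.COLOR_RGB2BGR))
def model(name):
    m=r.camera_model(name); m['f']=240/np.tan(np.radians(m['vertical_fov'])/2); m['R']=np.array(m['R']); m['t']=np.array(m['t']); return m
def ray(m,u,v):
    d=np.array([(u-m['cx'])/m['f'],(v-m['cy'])/m['f'],1.]); return -m['R'].T@m['t'], m['R'].T@d
def at_z(m,u,v,z):
    o,d=ray(m,u,v); return o+d*(z-o[2])/d[2]
def proj(m,X):
    c=m['R']@np.array(X)+m['t']; return m['f']*c[0]/c[2]+m['cx'], m['f']*c[1]/c[2]+m['cy']
E
python3 - <<'E'
from h import *
s=r.get_state(); print({k:np.round(v,3) for k,v in s.items()}, r.tcp_to_tips)
for c in ['side','top']:
    im,d=r.capture(c); save(im,c+'0'); m=model(c); print(c,m)
    for q in ['head','grip','lever_ball','filter','foot','press','medium','tipbox','rack']:
        L=r.spot_point(c,q)
        for e in L[:2]: print(q,np.round(e['centre'],1),round(e['score'],2), d[int(e['centre'][1]),int(e['centre'][0])])
print(r.get_state()['time_s'])
E
```

```text
pics
{'time_s': np.float64(0.0), 'joints': array([ 8.6924e+01,  2.0589e+01,  6.3400e-01, -2.1000e-02, -7.0136e+01,
       -1.6506e+01]), 'qd': array([ 0.035, -0.025, -0.084,  0.059,  0.067, -0.014]), 'joint_torque': array([ 0.0000e+00, -5.8272e+01,  2.9304e+01,  6.9970e+00,  7.0000e-03,
       -0.0000e+00]), 'tcp_pos': array([0.226, 0.635, 0.237]), 'eef_rot': array([  94.286,   89.906, -105.303]), 'contact_force': array([ 0.262, -0.211, -0.579]), 'moment': array([ 0.058,  0.002, -0.018]), 'gripper_width': np.float64(0.088)} 0.011
side {'vertical_fov': 53.70948875199122, 'cx': 317.4900156092748, 'cy': 238.42504104437026, 'R': array([[ 0.08529334, -0.99625072, -0.01447584],
       [-0.58899507, -0.03869741, -0.80720959],
       [ 0.80362296,  0.0773758 , -0.59008739]]), 't': array([-0.00697898,  0.46213607,  0.54401293]), 'f': np.float64(473.9933689017075)}
head [377.8 230.5] 0.97 0.87923217
grip [431.6 233.7] 0.69 0.78439075
lever_ball [397.6 215.2] 0.75 0.8448133
lever_ball [373.5 301.7] 0.58 0.968169
filter [374.3 281.7] 0.62 0.92409426
foot [376.6 264.5] 0.46 0.92045206
press [372.4 303. ] 0.93 0.9670821
press [280.6 310.8] 0.68 0.9198136
medium [301.7 264.8] 0.72 1.0425196
tipbox [281.9 308.1] 0.57 0.9135793
tipbox [373.1 301.7] 0.57 0.968169
rack [467.2 294.1] 0.83 0.94649786
top {'vertical_fov': 42.36208665817307, 'cx': 312.78310016402656, 'cy': 241.26428285700848, 'R': array([[-0.017077  , -0.99956741,  0.02394511],
       [-0.99409514,  0.01440707, -0.10755135],
       [ 0.10715985, -0.02564037, -0.99391113]]), 't': array([0.03571831, 0.59275361, 1.04447031]), 'f': np.float64(619.3646623473516)}
head [383.5 242.1] 0.59 0.9210232
grip [450.2 301. ] 0.63 0.8678854
lever_ball [409.  250.8] 0.73 0.8810462
filter [374.4 255.4] 0.23 0.9408993
press [373.7 259.2] 0.75 0.93171984
medium [284.8 203.7] 0.64 1.0167967
tipbox [264.  278.8] 0.68 1.0266446
rack [482.6 232.6] 0.87 1.0265105
1.0
```

Run:
```python
from h import *
def tri(a,b):
    A=[];B=[]
    for m,(u,v) in ((model('top'),a),(model('side'),b)):
        o,d=ray(m,u,v); d/=np.linalg.norm(d); P=np.eye(3)-np.outer(d,d); A.append(P);B.append(P@o)
    return np.linalg.lstsq(np.vstack(A),np.hstack(B),rcond=None)[0]
T=model('top');S=model('side')
for n,a,b,z in (('head',(383.5,242.1),(377.8,230.5),.184),('grip',(450.2,301),(431.6,233.7),.235),('ball',(409,250.8),(397.6,215.2),.208)):
    print(n,tri(a,b).round(4),at_z(T,*a,z).round(4),at_z(S,*b,z).round(4))
for n,a,z in (('press',(372.4,303),0),('rack',(467,294),0),('medium',(301.7,264.8),0),('tip',(280.6,309),0)): print(n,at_z(S,*a,z).round(3))
```

```text
head [ 0.5749 -0.0757  0.1754] [ 0.574  -0.0753  0.184 ] [ 0.5623 -0.0741  0.184 ]
grip [ 0.4844 -0.1584  0.2364] [ 0.4844 -0.1593  0.235 ] [ 0.4862 -0.1582  0.235 ]
ball [ 0.5569 -0.1066  0.2229] [ 0.5583 -0.1087  0.208 ] [ 0.5799 -0.1095  0.208 ]
press [ 0.561 -0.074  0.   ]
rack [ 0.602 -0.274  0.   ]
medium [0.676 0.087 0.   ]
tip [0.53  0.115 0.   ]
```

View pics/top0.png

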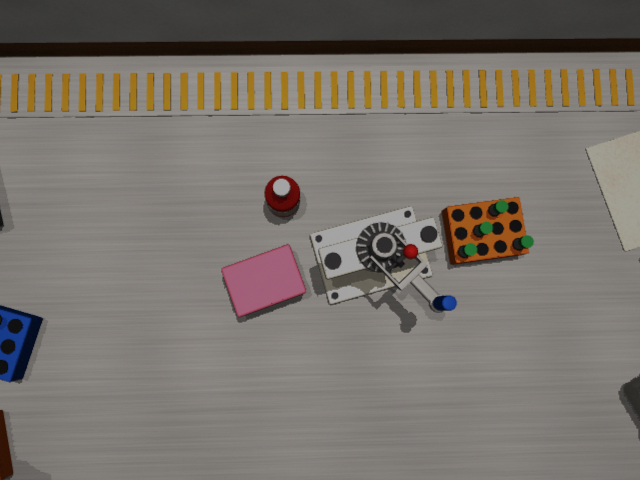

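View pics/side0.png

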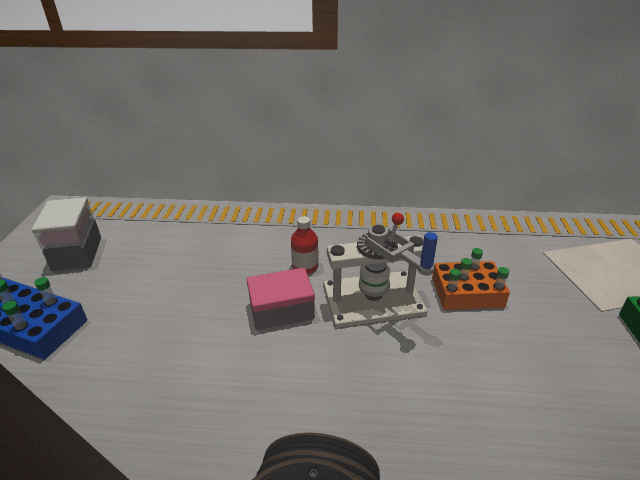

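Run:
```python
from h import *
a=cv2.imread('pics/top0.png')[180:330,300:500]; b=cv2.imread('pics/side0.png')[190:340,310:510]
cv2.imwrite('pics/z0.png',np.vstack([cv2.resize(a,None,fx=2,fy=2,interpolation=3),cv2.resize(b,None,fx=2,fy=2,interpolation=3)]) if 0 else cv2.resize(np.hstack([a,b]),None,fx=2,fy=2,interpolation=3))
cv2.imwrite('pics/z1.png',cv2.resize(a,None,fx=4,fy=4,interpolation=3))
cv2.imwrite('pics/z2.png',cv2.resize(b,None,fx=4,fy=4,interpolation=3))
T=model('top')
for p in ((333,261),(428,234)): print(at_z(T,*p,.142))
for q in ['grip','lever_ball','head']:
  pass
im,_=r.capture('top')
hsv=cv2.cvtColor(im,cv2.COLOR_RGB2HSV)
for n,lo,hi in (('blue',(110,120,40),(125,255,255)),):
    mk=cv2.inRange(hsv,lo,hi); mk[:, :400]=0; ys,xs=np.nonzero(mk); print(n,xs.min(),xs.max(),ys.min(),ys.max())
mk=((hsv[...,0]<6)|(hsv[...,0]>174))&(hsv[...,1]>150)&(hsv[...,2]>60); mk[:,:395]=0;mk[:,425:]=0;mk[:230]=0;mk[270:]=0
ys,xs=np.nonzero(mk);print('red',xs.mean(),ys.mean(),np.ptp(xs),np.ptp(ys))
```

```text
[ 0.55004112 -0.00168671  0.142     ]
[ 0.59016487 -0.15155499  0.142     ]
blue 433 456 296 309
red 410.35 251.075 13 14
```

View pics/z1.png

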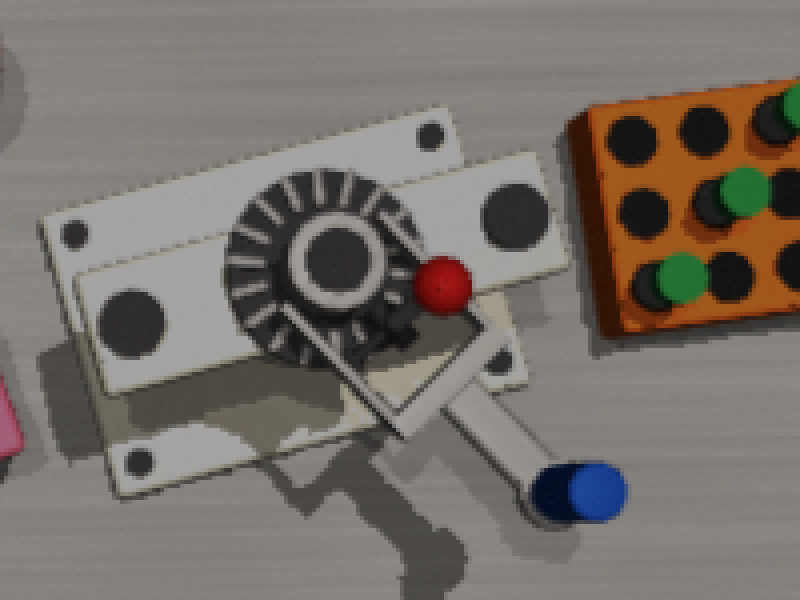

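View pics/z2.png

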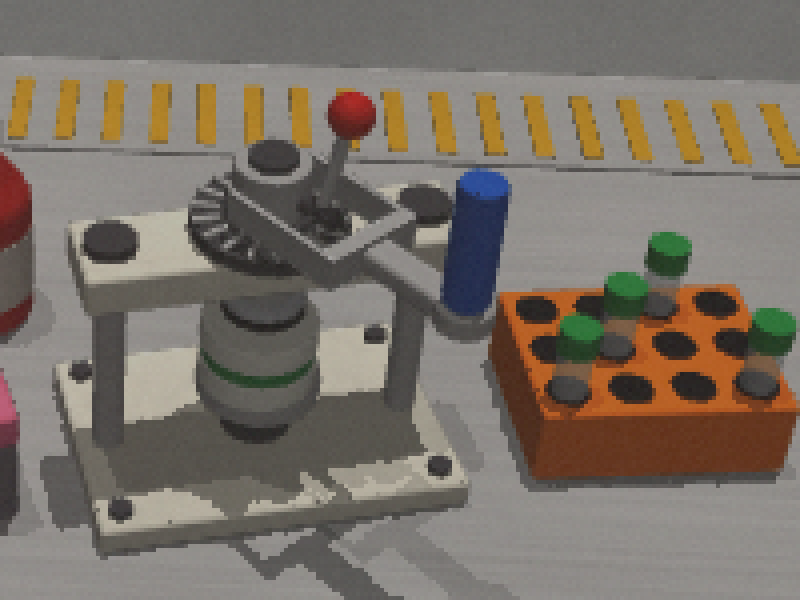

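```bash
cat >> h.py <<'E'
from scipy.spatial.transform import Rotation as Ro
A=np.array([.5705,-.0765]); 
def pose():
    s=r.get_state(); R=Ro.from_euler('xyz',s['eef_rot'],degrees=True).as_matrix(); return s,np.array(s['tcp_pos']),R
def info():
    s,p,R=pose(); print('t',round(s['time_s'],2),'tcp',p.round(4),'F',np.round(s['contact_force'],1),'M',np.round(s['moment'],2),'w',round(s['gripper_width'],4),'j',np.round(s['joints'],1)); print(R.round(3)); return s,p,R
def to(target,yaw_y=None):
    "rows needed: total shift in tool axes, units of 20mm; turn about tool x to bring tool y to world yaw (deg, mod 180)"
    s,p,R=info(); d=R.T@(np.array(target)-p)/.02; print('shift units',d.round(2),'max',abs(d).max().round(1))
    if yaw_y is not None:
        y=np.degrees(np.arctan2(R[1,1],R[0,1])); e=(yaw_y-y+90)%180-90; print('yaw y',y.round(1),'turn wx units',(-e*np.pi/180/.08).round(2),'(tool x down)')
E
python3 - <<'E'
from h import *
T=model('top');S=model('side')
for z in (.206,.212,.216,.218): print(z,at_z(T,410.3,251.1,z).round(4),at_z(S,397.6,219.0,z).round(4))
print('head',at_z(T,384.3,244.3,.184), 'post',at_z(T,450,303,.235))
to((.6,-.13,.27),0)
E
```

```text
0.206 [ 0.558 -0.111  0.206] [ 0.5702 -0.1092  0.206 ]
0.212 [ 0.5574 -0.1099  0.212 ] [ 0.5611 -0.1082  0.212 ]
0.216 [ 0.5571 -0.1092  0.216 ] [ 0.5551 -0.1076  0.216 ]
0.218 [ 0.5569 -0.1088  0.218 ] [ 0.5521 -0.1072  0.218 ]
head [ 0.57070065 -0.07642887  0.184     ] post [ 0.48165517 -0.15893702  0.235     ]
t 1.05 tcp [0.2263 0.6359 0.2376] F [ 0.6 -0.5  1.1] M [-0.02  0.07  0.06] w 0.0877 j [ 86.9  20.5   0.7  -0.  -70.1 -16.5]
[[-0.    -0.335 -0.942]
 [ 0.    -0.942  0.335]
 [-1.    -0.     0.   ]]
shift units [ -1.62  29.82 -30.44] max 30.4
yaw y -109.6 turn wx units 15.36 (tool x down)
```

arm_command --plan '[{"dx": -0.2,"dy": 0.6,"dz": -0.66,"wx": 0.58},{"dx": -0.2,"dy": 0.6,"dz": -0.66,"wx": 0.58},{"dx": -0.2,"dy": 0.6,"dz": -0.66,"wx": 0.58},{"dx": -0.2,"dy": 0.6,"dz": -0.68,"wx": 0.58},{"dx": -0.2,"dy": 0.55,"dz": -0.7,"wx": 0.58},{"dx": -0.2,"dy": 0.5,"dz": -0.75,"wx": 0.58},{"dx": -0.2,"dy": 0.46,"dz": -0.77,"wx": 0.58},{"dx": -0.1,"dy": 0.42,"dz": -0.79,"wx": 0.58},{"dx": -0.1,"dy": 0.38,"dz": -0.81,"wx": 0.58},{"dx": -0.1,"dy": 0.34,"dz": -0.83,"wx": 0.58},{"dy": 0.3,"dz": -0.84,"wx": 0.58},{"dy": 0.26,"dz": -0.85,"wx": 0.58},{"dy": 0.22,"dz": -0.87,"wx": 0.58},{"dy": 0.18,"dz": -0.88,"wx": 0.58},{"dy": 0.14,"dz": -0.88,"wx": 0.58},{"dy": 0.1,"dz": -0.9,"wx": 0.58},{"dy": 0.06,"dz": -0.9,"wx": 0.58},{"dy": 0.02,"dz": -0.9,"wx": 0.58},{"dy": -0.02,"dz": -0.9,"wx": 0.58},{"dy": -0.06,"dz": -0.9,"wx": 0.58}]' --fingers -1

```text
schema error: expected keys dx, dy, dz, wx, wy, wz
```

```bash
python3 -c "
from h import *
to((.538,-.089,.27),133.4)"
```

```text
t 1.05 tcp [0.2263 0.6359 0.2376] F [ 0.6 -0.5  1.1] M [-0.02  0.07  0.06] w 0.0877 j [ 86.9  20.5   0.7  -0.  -70.1 -16.5]
[[-0.    -0.335 -0.942]
 [ 0.    -0.942  0.335]
 [-1.    -0.     0.   ]]
shift units [ -1.62  28.92 -26.84] max 28.9
yaw y -109.6 turn wx units -13.74 (tool x down)
```

All six keys are needed in each row.

arm_command --plan '[{"dx": -0.2,"dy": 0.6,"dz": -0.66,"wx": 0.58,"wy": 0,"wz": 0},{"dx": -0.2,"dy": 0.6,"dz": -0.66,"wx": 0.58,"wy": 0,"wz": 0},{"dx": -0.2,"dy": 0.6,"dz": -0.66,"wx": 0.58,"wy": 0,"wz": 0},{"dx": -0.2,"dy": 0.6,"dz": -0.68,"wx": 0.58,"wy": 0,"wz": 0},{"dx": -0.2,"dy": 0.55,"dz": -0.7,"wx": 0.58,"wy": 0,"wz": 0},{"dx": -0.2,"dy": 0.5,"dz": -0.75,"wx": 0.58,"wy": 0,"wz": 0},{"dx": -0.2,"dy": 0.46,"dz": -0.77,"wx": 0.58,"wy": 0,"wz": 0},{"dx": -0.1,"dy": 0.42,"dz": -0.79,"wx": 0.58,"wy": 0,"wz": 0},{"dx": -0.1,"dy": 0.38,"dz": -0.81,"wx": 0.58,"wy": 0,"wz": 0},{"dx": -0.1,"dy": 0.34,"dz": -0.83,"wx": 0.58,"wy": 0,"wz": 0},{"dx": 0,"dy": 0.3,"dz": -0.84,"wx": 0.58,"wy": 0,"wz": 0},{"dx": 0,"dy": 0.26,"dz": -0.85,"wx": 0.58,"wy": 0,"wz": 0},{"dx": 0,"dy": 0.22,"dz": -0.87,"wx": 0.58,"wy": 0,"wz": 0},{"dx": 0,"dy": 0.18,"dz": -0.88,"wx": 0.58,"wy": 0,"wz": 0},{"dx": 0,"dy": 0.14,"dz": -0.88,"wx": 0.58,"wy": 0,"wz": 0},{"dx": 0,"dy": 0.1,"dz": -0.9,"wx": 0.58,"wy": 0,"wz": 0},{"dx": 0,"dy": 0.06,"dz": -0.9,"wx": 0.58,"wy": 0,"wz": 0},{"dx": 0,"dy": 0.02,"dz": -0.9,"wx": 0.58,"wy": 0,"wz": 0},{"dx": 0,"dy": -0.02,"dz": -0.9,"wx": 0.58,"wy": 0,"wz": 0},{"dx": 0,"dy": -0.06,"dz": -0.9,"wx": 0.58,"wy": 0,"wz": 0}]' --fingers -1

```text
time_s: 2.72
tcp_pos: [0.3704, 0.2908, 0.2735]
eef_rot: [-50.7, 89.8, 54.0]
contact_force: [0.6, -0.6, -0.1]
gripper_width: 0.0872
```

```bash
python3 -c "
from h import *
to((.538,-.089,.27),133.4)"
```

```text
t 2.72 tcp [0.3704 0.2908 0.2735] F [ 0.6 -0.6 -0.1] M [ 0.05 -0.04 -0.  ] w 0.0872 j [ 62.2  -0.6 -20.8   0.  -69.6 -47.5]
[[ 0.002 -0.967 -0.253]
 [ 0.003 -0.253  0.967]
 [-1.    -0.003  0.002]]
shift units [  0.14  -3.3  -20.49] max 20.5
yaw y -165.3 turn wx units 13.37 (tool x down)
```

arm_command --plan '[{"dx": 0,"dy": -0.16,"dz": -0.85,"wx": 0.58,"wy": 0,"wz": 0},{"dx": 0,"dy": -0.2,"dz": -0.84,"wx": 0.58,"wy": 0,"wz": 0},{"dx": 0,"dy": -0.24,"dz": -0.83,"wx": 0.58,"wy": 0,"wz": 0},{"dx": 0,"dy": -0.28,"dz": -0.82,"wx": 0.58,"wy": 0,"wz": 0},{"dx": 0,"dy": -0.32,"dz": -0.8,"wx": 0.58,"wy": 0,"wz": 0},{"dx": 0,"dy": -0.36,"dz": -0.78,"wx": 0.58,"wy": 0,"wz": 0},{"dx": 0,"dy": -0.4,"dz": -0.76,"wx": 0.58,"wy": 0,"wz": 0},{"dx": 0,"dy": -0.44,"dz": -0.74,"wx": 0.58,"wy": 0,"wz": 0},{"dx": 0,"dy": -0.47,"dz": -0.72,"wx": 0.58,"wy": 0,"wz": 0},{"dx": 0,"dy": -0.5,"dz": -0.7,"wx": 0.58,"wy": 0,"wz": 0},{"dx": 0,"dy": -0.53,"dz": -0.68,"wx": 0.58,"wy": 0,"wz": 0},{"dx": 0,"dy": -0.56,"dz": -0.65,"wx": 0.58,"wy": 0,"wz": 0},{"dx": 0,"dy": -0.59,"dz": -0.63,"wx": 0.58,"wy": 0,"wz": 0},{"dx": 0,"dy": -0.62,"dz": -0.6,"wx": 0.58,"wy": 0,"wz": 0},{"dx": 0,"dy": -0.65,"dz": -0.57,"wx": 0.58,"wy": 0,"wz": 0},{"dx": 0,"dy": -0.67,"dz": -0.55,"wx": 0.58,"wy": 0,"wz": 0},{"dx": 0,"dy": -0.69,"dz": -0.52,"wx": 0.58,"wy": 0,"wz": 0},{"dx": 0,"dy": -0.72,"dz": -0.48,"wx": 0.58,"wy": 0,"wz": 0},{"dx": 0,"dy": -0.75,"dz": -0.44,"wx": 0.58,"wy": 0,"wz": 0},{"dx": 0,"dy": -0.78,"dz": -0.4,"wx": 0.58,"wy": 0,"wz": 0}]'

```text
time_s: 4.38
tcp_pos: [0.5163, -0.048, 0.2759]
eef_rot: [-4.6, 89.3, 43.2]
contact_force: [1.1, -0.0, -0.3]
gripper_width: 0.0876
```

```bash
python3 -c "
from h import *
to((.538,-.089,.25),133.4)"
```

```text
t 4.38 tcp [ 0.5163 -0.048   0.2759] F [ 1.1 -0.  -0.3] M [ 0.09 -0.12  0.02] w 0.0876 j [ 16.2   4.  -15.5  -0.3 -69.8 -58.2]
[[ 0.009 -0.741  0.671]
 [ 0.008  0.671  0.741]
 [-1.    -0.001  0.012]]
shift units [ 1.29 -2.18 -0.81] max 2.2
yaw y 137.8 turn wx units 0.97 (tool x down)
```

arm_command --plan '[{"dx": 0.3,"dy": -0.55,"dz": -0.2,"wx": 0.3,"wy": 0,"wz": 0},{"dx": 0.3,"dy": -0.55,"dz": -0.2,"wx": 0.3,"wy": 0,"wz": 0},{"dx": 0.3,"dy": -0.55,"dz": -0.2,"wx": 0.3,"wy": 0,"wz": 0},{"dx": 0.3,"dy": -0.55,"dz": -0.2,"wx": 0.1,"wy": 0,"wz": 0},{"dx": 0,"dy": 0,"dz": 0,"wx": 0,"wy": 0,"wz": 0}]'

```text
time_s: 4.8
tcp_pos: [0.5379, -0.0965, 0.2512]
eef_rot: [-4.4, 89.2, 38.0]
contact_force: [-0.4, -0.4, 0.4]
gripper_width: 0.088
```

```bash
python3 -c "
from h import *
to((.538,-.089,.214),133.4)
im,_=r.capture('top'); save(im[150:350,280:520],'t1'); im,_=r.capture('side'); save(im[150:350,280:520],'s1');im,_=r.capture('wrist'); save(im,'w1')
cv2.imwrite('pics/ts1.png',cv2.resize(np.hstack([cv2.imread('pics/t1.png'),cv2.imread('pics/s1.png')]),(800,333),interpolation=3))
"
```

```text
t 4.8 tcp [ 0.5379 -0.0965  0.2512] F [-0.4 -0.4  0.4] M [ 0.07 -0.07  0.  ] w 0.088 j [ 10.1   7.6 -14.7  -0.4 -67.1 -57.5]
[[ 0.011 -0.675  0.737]
 [ 0.008  0.738  0.675]
 [-1.    -0.001  0.013]]
shift units [1.86 0.28 0.23] max 1.9
yaw y 132.5 turn wx units -0.2 (tool x down)
```

View pics/ts1.png

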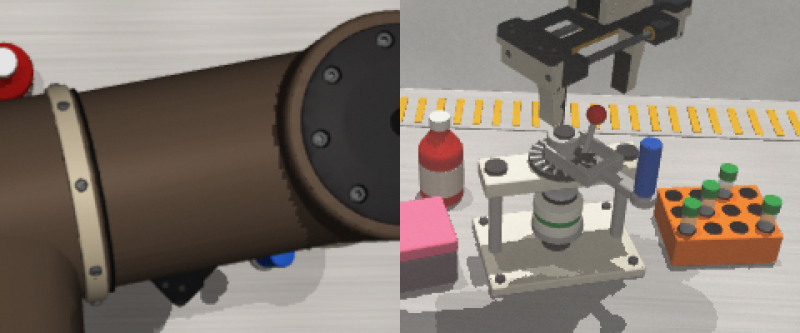

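View pics/w1.png

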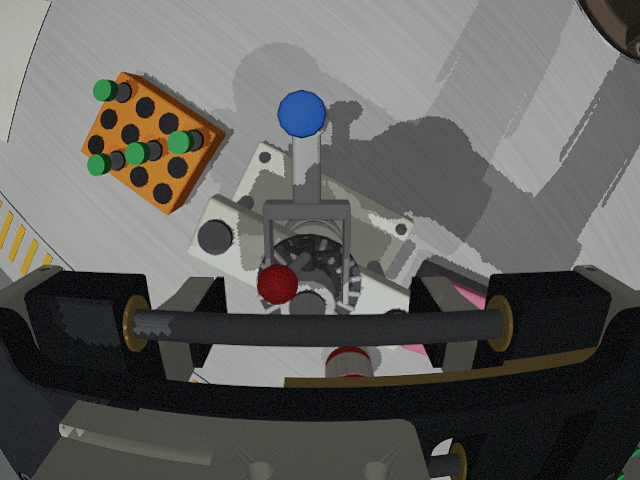

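```bash
cat >> h.py <<'E'
def projw(m,X):
    c=m['R']@np.array(X)+m['t']; th=np.arctan2(np.hypot(c[0],c[1]),c[2]); k=m['f']*th/np.hypot(c[0],c[1]); return np.round([c[0]*k+m['cx'],c[1]*k+m['cy']],1)
def rayw(m,u,v,z):
    a=np.array([u-m['cx'],v-m['cy']]); rr=np.linalg.norm(a); th=rr/m['f']; d=np.r_[a/rr*np.sin(th),np.cos(th)]; o=-m['R'].T@m['t']; d=m['R'].T@d; return (o+d*(z-o[2])/d[2]).round(4)
E
python3 -c "
from h import *
m=model('wrist')
print(projw(m,(.557,-.1092,.216)),projw(m,(.5705,-.0765,.184)),projw(m,(.4835,-.159,.235)))
print('ball',rayw(m,277,284,.216),'post',rayw(m,302,114,.235))
s,p,R=pose()
for y in (-.044,.044): print('tip',projw(m,p+R@[.011,y,0]), p+R@[.011,y,0])
"
```

```text
[273.2 283.8] [303.9 309. ] [292.5 113.5]
ball [ 0.5557 -0.1076  0.216 ] post [ 0.4809 -0.1558  0.235 ]
tip [224.  296.6] [ 0.56787273 -0.12739381  0.2418332 ]
tip [408.4 296.7] [ 0.50834007 -0.06258774  0.24164428]
```

arm_command --plan '[{"dx": 0.5,"dy": 0,"dz": 0.1,"wx": 0,"wy": 0,"wz": 0},{"dx": 0.5,"dy": 0,"dz": 0.1,"wx": 0,"wy": 0,"wz": 0},{"dx": 0.5,"dy": 0,"dz": 0.1,"wx": 0,"wy": 0,"wz": 0},{"dx": 0.4,"dy": 0,"dz": 0,"wx": 0,"wy": 0,"wz": 0},{"dx": 0,"dy": 0.15,"dz": 0,"wx": 0,"wy": 0,"wz": 0}]'

```text
time_s: 5.37
tcp_pos: [0.5413, -0.0861, 0.2122]
eef_rot: [-10.9, 89.0, 31.8]
contact_force: [-0.3, 0.9, -0.6]
gripper_width: 0.0876
```

```bash
python3 -c "
from h import *
info()
im,_=r.capture('wrist'); save(im,'w2')
m=model('wrist')
"
```

```text
t 5.37 tcp [ 0.5413 -0.0861  0.2122] F [-0.3  0.9 -0.6] M [ 0.11 -0.   -0.02] w 0.0876 j [ 11.2   9.2 -18.   -0.4 -61.8 -58.3]
[[ 0.015 -0.679  0.734]
 [ 0.009  0.734  0.679]
 [-1.    -0.003  0.017]]
```

View pics/w2.png

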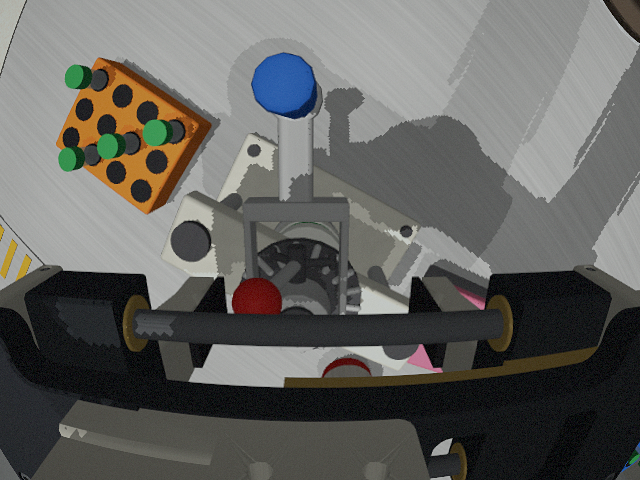

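arm_command --plan '[{"dx": 0,"dy": 0.2,"dz": 0,"wx": 0,"wy": 0,"wz": 0},{"dx": 0,"dy": 0.2,"dz": 0,"wx": 0,"wy": 0,"wz": 0},{"dx": 0,"dy": 0.2,"dz": 0,"wx": 0,"wy": 0,"wz": 0},{"dx": 0,"dy": 0.2,"dz": 0,"wx": 0,"wy": 0,"wz": 0}]'

```text
time_s: 5.75
tcp_pos: [0.5299, -0.0731, 0.2135]
eef_rot: [-15.1, 88.9, 27.7]
contact_force: [0.7, 0.7, 0.7]
gripper_width: 0.0876
```

```bash
python3 -c "
from h import *
info()
im,_=r.capture('wrist'); save(im,'w3')
"
```

```text
t 5.75 tcp [ 0.5299 -0.0731  0.2135] F [0.7 0.7 0.7] M [-0.01 -0.2  -0.05] w 0.0876 j [ 13.    7.9 -19.5  -0.3 -61.6 -60. ]
[[ 0.017 -0.679  0.734]
 [ 0.009  0.734  0.679]
 [-1.    -0.005  0.018]]
```

View pics/w3.png

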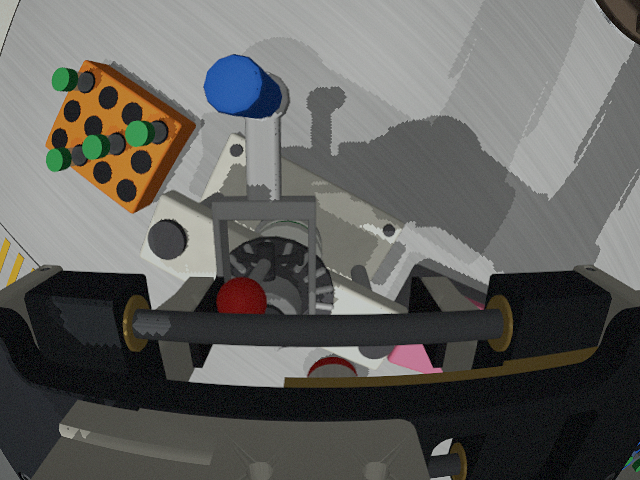

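arm_command --plan '[{"dx": 0,"dy": 0.2,"dz": 0,"wx": 0,"wy": 0,"wz": 0},{"dx": 0,"dy": 0.2,"dz": 0,"wx": 0,"wy": 0,"wz": 0},{"dx": 0,"dy": 0.2,"dz": 0,"wx": 0,"wy": 0,"wz": 0}]'

```text
time_s: 6.05
tcp_pos: [0.5208, -0.0631, 0.2143]
eef_rot: [-15.4, 88.8, 27.4]
contact_force: [-0.7, 1.1, -0.2]
gripper_width: 0.0876
```

```bash
python3 -c "
from h import *
info()
im,_=r.capture('wrist'); save(im,'w4')
"
```

```text
t 6.05 tcp [ 0.5208 -0.0631  0.2143] F [-0.7  1.1 -0.2] M [ 0.06 -0.07  0.01] w 0.0876 j [ 14.3   6.8 -20.7  -0.3 -61.4 -61.4]
[[ 0.018 -0.679  0.734]
 [ 0.009  0.734  0.679]
 [-1.    -0.005  0.02 ]]
```

View pics/w4.png

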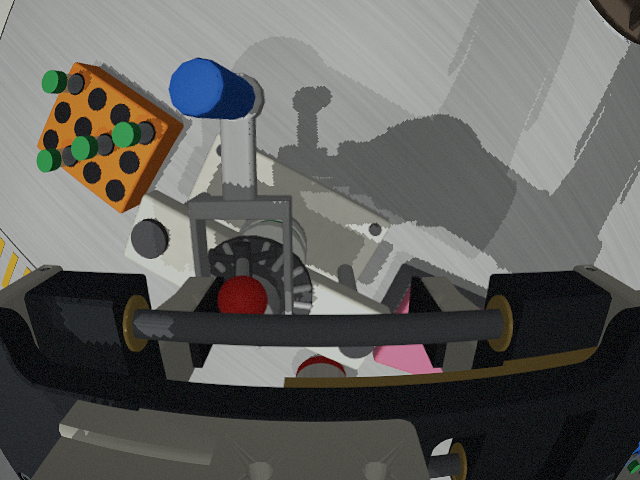

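Ball at (242,297), about centred on the handle frame (190–292): nearly upright. A little further.

arm_command --plan '[{"dx": 0,"dy": 0.2,"dz": 0,"wx": 0,"wy": 0,"wz": 0},{"dx": 0,"dy": 0.15,"dz": 0,"wx": 0,"wy": 0,"wz": 0},{"dx": 0,"dy": 0,"dz": 0,"wx": 0,"wy": 0,"wz": 0}]'

```text
time_s: 6.35
tcp_pos: [0.5149, -0.0568, 0.2144]
eef_rot: [-14.6, 88.8, 28.2]
contact_force: [0.6, -0.8, -1.0]
gripper_width: 0.0876
```

```bash
python3 -c "
from h import *
info()
im,_=r.capture('wrist'); save(im,'w5')
"
```

```text
t 6.35 tcp [ 0.5149 -0.0568  0.2144] F [ 0.6 -0.8 -1. ] M [-0.11 -0.22 -0.  ] w 0.0876 j [ 15.2   6.1 -21.5  -0.3 -61.3 -62.3]
[[ 0.018 -0.68   0.733]
 [ 0.01   0.734  0.679]
 [-1.    -0.005  0.02 ]]
```

View pics/w5.png

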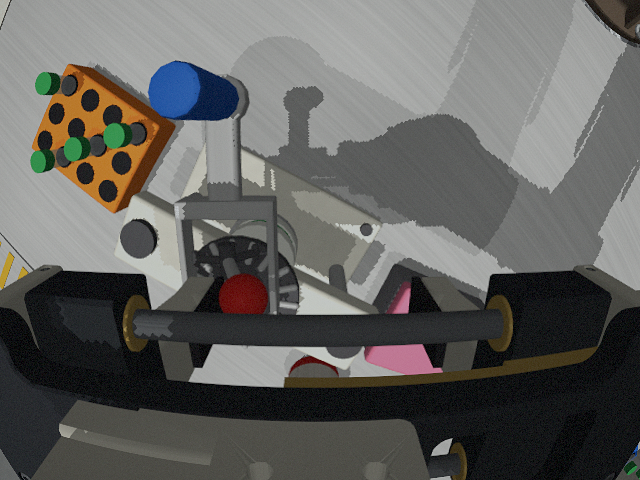

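```bash
python3 -c "
from h import *
m=model('wrist')
b=rayw(m,244,296,.217); print(b); pin=np.array([.5473,-.0985]); t=np.array([-.688,.725]); print((b[:2]-pin)@t, (b[:2]-pin)@[-.725,-.688])
print('post',rayw(m,176,90,.235))
"
```

```text
[ 0.5311 -0.0845  0.217 ]
0.02129559999999999 0.002112999999999995
post [ 0.4801 -0.155   0.235 ]
```

arm_command --plan '[{"dx": 0,"dy": 0.15,"dz": 0,"wx": 0,"wy": 0,"wz": 0},{"dx": 0,"dy": 0,"dz": 0,"wx": 0,"wy": 0,"wz": 0},{"dx": -0.6,"dy": -0.05,"dz": 0,"wx": 0,"wy": 0,"wz": 0},{"dx": -0.6,"dy": -0.05,"dz": 0,"wx": 0,"wy": 0,"wz": 0},{"dx": -0.6,"dy": 0,"dz": 0,"wx": 0,"wy": 0,"wz": 0},{"dx": -0.6,"dy": 0,"dz": 0,"wx": 0,"wy": 0,"wz": 0}]'

```text
time_s: 6.9
tcp_pos: [0.5116, -0.0568, 0.2607]
eef_rot: [-5.3, 89.2, 37.4]
contact_force: [0.4, 0.2, 0.6]
gripper_width: 0.0879
```

```bash
python3 -c "
from h import *
to((.482,-.157,.26),132.5)
im,_=r.capture('wrist'); save(im,'w6')
im,_=r.capture('side'); save(cv2.resize(im[180:330,300:500],None,fx=4,fy=4,interpolation=3),'s6')
"
```

```text
t 6.9 tcp [ 0.5116 -0.0568  0.2607] F [0.4 0.2 0.6] M [ 0.06 -0.14 -0.  ] w 0.0879 j [ 15.3   4.1 -17.4  -0.3 -67.7 -62.4]
[[ 0.011 -0.679  0.734]
 [ 0.009  0.734  0.679]
 [-1.    -0.001  0.014]]
shift units [-0.02 -2.67 -4.49] max 4.5
yaw y 132.8 turn wx units 0.06 (tool x down)
```

View pics/w6.png

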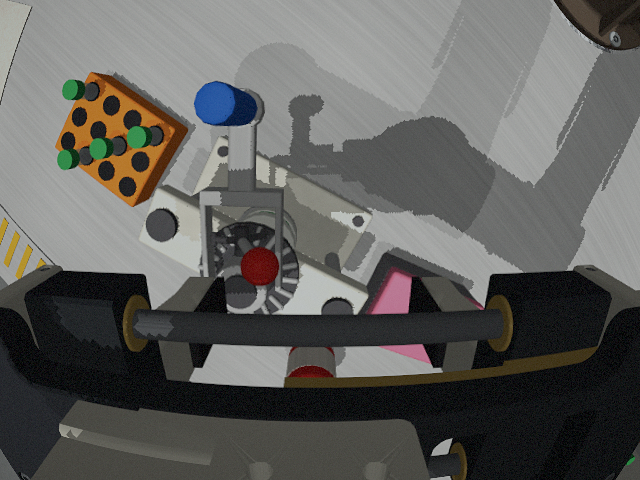

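View pics/s6.png

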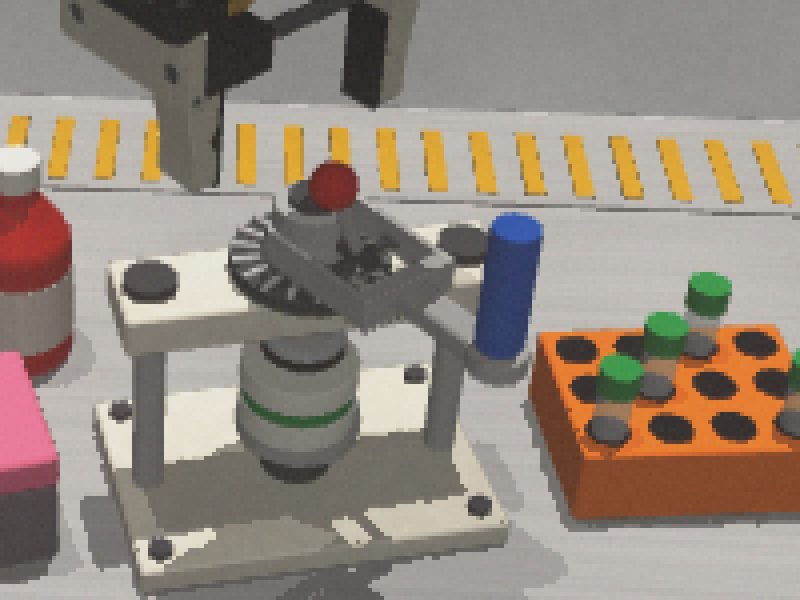

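arm_command --plan '[{"dx": 0,"dy": -0.45,"dz": -0.75,"wx": 0,"wy": 0,"wz": 0},{"dx": 0,"dy": -0.45,"dz": -0.75,"wx": 0,"wy": 0,"wz": 0},{"dx": 0,"dy": -0.45,"dz": -0.75,"wx": 0,"wy": 0,"wz": 0},{"dx": 0,"dy": -0.45,"dz": -0.75,"wx": 0,"wy": 0,"wz": 0},{"dx": 0,"dy": -0.45,"dz": -0.75,"wx": 0,"wy": 0,"wz": 0},{"dx": 0,"dy": -0.4,"dz": -0.75,"wx": 0,"wy": 0,"wz": 0},{"dx": 0,"dy": 0,"dz": 0,"wx": 0,"wy": 0,"wz": 0}]'

```text
time_s: 7.58
tcp_pos: [0.4806, -0.1591, 0.2565]
eef_rot: [0.3, 89.1, 43.2]
contact_force: [0.2, 0.4, 0.4]
gripper_width: 0.0872
```

```bash
python3 -c "
from h import *
to((.482,-.157,.213),132.5)
im,_=r.capture('wrist'); save(im,'w7')
m=model('wrist'); print(projw(m,(.482,-.157,.235)))
for q in ('grip','lever_ball','head'):
  for e in r.spot_point('wrist',q)[:1]: print(q,e['centre'],e['score'],rayw(m,*e['centre'],{'grip':.235,'lever_ball':.21,'head':.184}[q]))
"
```

```text
t 7.58 tcp [ 0.4806 -0.1591  0.2565] F [0.2 0.4 0.4] M [ 0.07 -0.05  0.02] w 0.0872 j [  3.5   3.5 -18.5  -0.6 -67.3 -50.3]
[[ 0.012 -0.681  0.732]
 [ 0.011  0.732  0.681]
 [-1.     0.     0.016]]
shift units [2.17 0.03 0.09] max 2.2
yaw y 132.9 turn wx units 0.09 (tool x down)
[316.8 291.4]
grip [330.9, 287.6] 0.98 [ 0.4757 -0.1533  0.235 ]
```

View pics/w7.png

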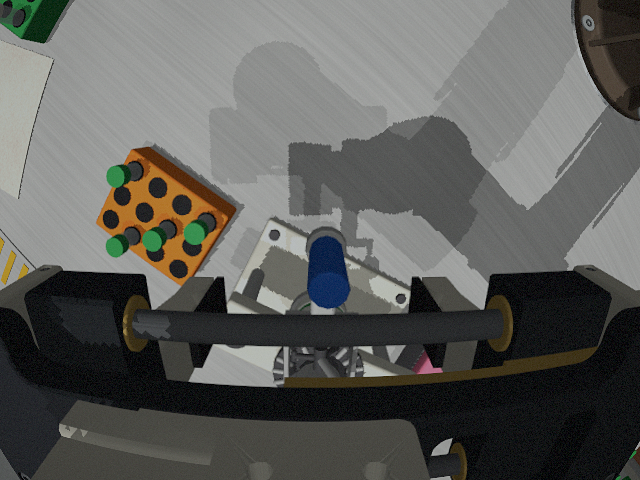

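arm_command --plan '[{"dx": 0.5,"dy": 0.38,"dz": 0,"wx": 0,"wy": 0,"wz": 0},{"dx": 0.5,"dy": 0,"dz": 0,"wx": 0,"wy": 0,"wz": 0},{"dx": 0.5,"dy": 0,"dz": 0,"wx": 0,"wy": 0,"wz": 0},{"dx": 0.5,"dy": 0,"dz": 0,"wx": 0,"wy": 0,"wz": 0},{"dx": 0.5,"dy": 0,"dz": 0,"wx": 0,"wy": 0,"wz": 0},{"dx": 0.2,"dy": 0,"dz": 0,"wx": 0,"wy": 0,"wz": 0}]' --fingers -0.2 --force 25

```text
time_s: 8.28
tcp_pos: [0.4799, -0.1478, 0.1998]
eef_rot: [-7.0, 88.9, 36.3]
contact_force: [-0.5, 0.5, -0.3]
gripper_width: 0.0549
```

```bash
python3 -c "
from h import *
info()
im,_=r.capture('wrist'); save(im,'w8')
"
```

```text
t 8.28 tcp [ 0.4799 -0.1478  0.1998] F [-0.5  0.5 -0.3] M [ 0.02 -0.02  0.05] w 0.0549 j [  4.9   5.5 -24.1  -0.7 -59.5 -51.2]
[[ 0.015 -0.686  0.727]
 [ 0.011  0.728  0.686]
 [-1.    -0.002  0.019]]
```

View pics/w8.png

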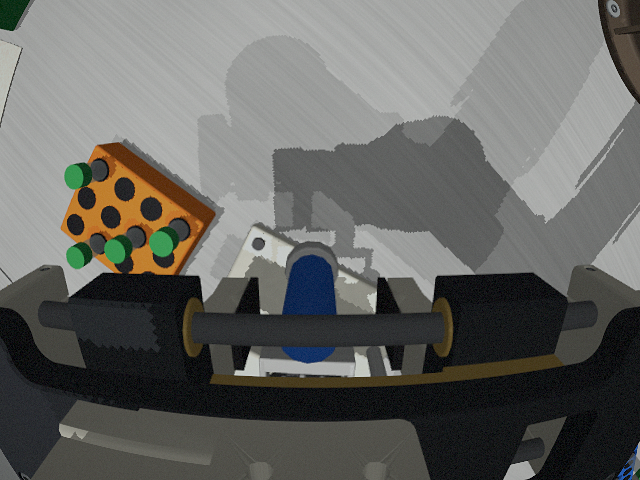

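arm_command --plan '[{"dx": 0,"dy": -0.15,"dz": -0.2,"wx": 0,"wy": 0,"wz": 0},{"dx": 0,"dy": 0,"dz": 0,"wx": 0,"wy": 0,"wz": 0},{"dx": 0,"dy": 0,"dz": 0,"wx": 0,"wy": 0,"wz": 0},{"dx": 0,"dy": 0,"dz": 0,"wx": 0,"wy": 0,"wz": 0},{"dx": 0,"dy": 0,"dz": 0,"wx": 0,"wy": 0,"wz": 0}]' --fingers 1 --force 25

```text
time_s: 8.75
tcp_pos: [0.4798, -0.1532, 0.2]
eef_rot: [-7.6, 89.0, 35.8]
contact_force: [0.2, -0.6, -0.3]
gripper_width: 0.0249
```

```bash
python3 -c "
from h import *
s,p,R=info()
d=p[:2]-A; print(np.linalg.norm(d), np.degrees(np.arctan2(d[1],d[0])))
im,_=r.capture('wrist'); save(im,'w9')
im,_=r.capture('side'); save(cv2.resize(im[180:330,300:500],None,fx=4,fy=4,interpolation=3),'s9')
"
```

```text
t 8.75 tcp [ 0.4798 -0.1532  0.2   ] F [ 0.2 -0.6 -0.3] M [ 0.02 -0.05 -0.02] w 0.0249 j [  4.2   5.6 -23.9  -0.6 -59.6 -50.6]
[[ 0.015 -0.687  0.727]
 [ 0.011  0.727  0.687]
 [-1.    -0.002  0.018]]
0.11879478223558586 -139.8012290330046
```

View pics/w9.png

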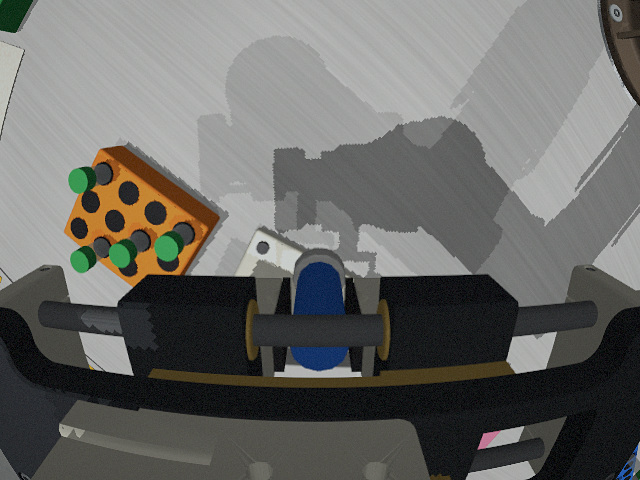

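View pics/s9.png

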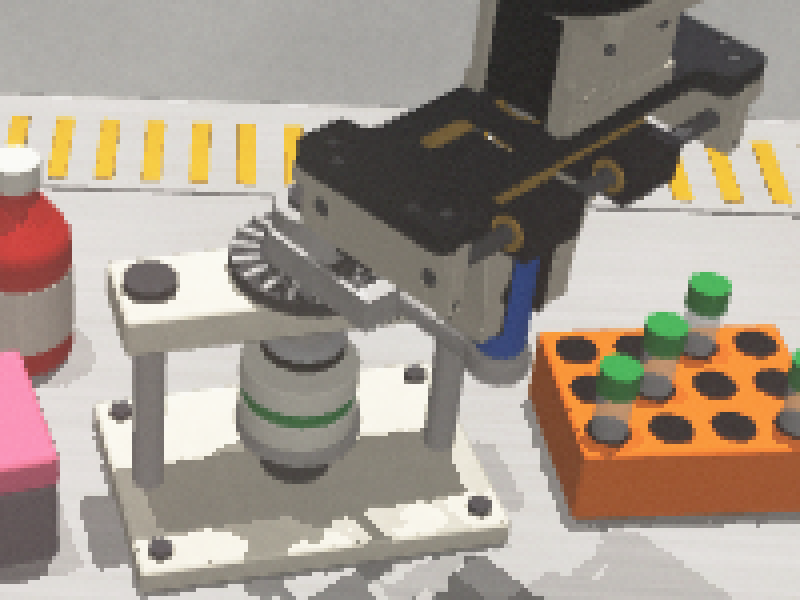

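```bash
cat >> h.py <<'E'
def tq():
    s,p,R=pose(); F=np.array(s['contact_force']);M=np.array(s['moment']); d=p[:2]-A
    a=np.degrees(np.arctan2(d[1],d[0])); tau=d[0]*F[1]-d[1]*F[0]
    yz=np.degrees(np.arctan2(-R[1,2],-R[0,2]))
    print('t',round(s['time_s'],2),'p',p.round(4),'r',np.linalg.norm(d).round(4),'h',round(np.radians(-165-a),3),'tool h',round(np.radians(-165-yz),3),'Ft',(F@R[:,1]).round(2),'Fr',(F@R[:,2]).round(2),'Fz',F[2].round(1),'tau',tau.round(3),'Mz',M[2].round(3),'w',round(s['gripper_width'],4))
E
python3 -c "
from h import *
tq()"
```

```text
t 8.85 p [ 0.4797 -0.1531  0.2   ] r 0.1188 h -0.44 tool h -0.495 Ft -0.73 Fr 0.53 Fz 1.8 tau 0.083 Mz 0.022 w 0.0215
```

arm_command --plan '[{"dx": 0,"dy": 0,"dz": 0,"wx": 0,"wy": 0,"wz": 0},{"dx": 0,"dy": 0.12,"dz": 0,"wx": 0.25,"wy": 0,"wz": 0},{"dx": 0,"dy": 0.24,"dz": 0.005,"wx": 0.5,"wy": 0,"wz": 0},{"dx": 0,"dy": 0.24,"dz": 0.005,"wx": 0.5,"wy": 0,"wz": 0},{"dx": 0,"dy": 0.24,"dz": 0.005,"wx": 0.5,"wy": 0,"wz": 0}]'

```text
time_s: 9.27
tcp_pos: [0.4695, -0.1394, 0.2]
eef_rot: [-0.2, 88.8, 34.6]
contact_force: [1.2, 1.2, -1.7]
gripper_width: 0.0214
```

```bash
python3 -c "
from h import *
tq()"
```

```text
t 9.27 p [ 0.4695 -0.1394  0.2   ] r 0.1189 h -0.295 tool h -0.347 Ft 0.33 Fr 1.61 Fz -1.7 tau -0.049 Mz 0.13 w 0.0214
```

arm_command --plan '[{"dx": 0,"dy": 0.24,"dz": 0.005,"wx": 0.5,"wy": 0,"wz": 0},{"dx": 0,"dy": 0.24,"dz": 0.005,"wx": 0.5,"wy": 0,"wz": 0},{"dx": 0,"dy": 0.24,"dz": 0.005,"wx": 0.5,"wy": 0,"wz": 0},{"dx": 0,"dy": 0.24,"dz": 0.005,"wx": 0.5,"wy": 0,"wz": 0},{"dx": 0,"dy": 0.24,"dz": 0.005,"wx": 0.5,"wy": 0,"wz": 0},{"dx": 0,"dy": 0.24,"dz": 0.005,"wx": 0.5,"wy": 0,"wz": 0}]'

```text
time_s: 9.77
tcp_pos: [0.4573, -0.1135, 0.2001]
eef_rot: [1.0, 88.7, 21.2]
contact_force: [3.4, -5.2, -4.6]
gripper_width: 0.0215
```

```bash
python3 -c "
from h import *
tq()"
```

```text
t 9.77 p [ 0.4573 -0.1135  0.2001] r 0.1191 h -0.054 tool h -0.091 Ft -6.07 Fr 1.3 Fz -4.6 tau 0.716 Mz 0.357 w 0.0215
```

arm_command --plan '[{"dx": 0,"dy": 0.24,"dz": 0.005,"wx": 0.5,"wy": 0,"wz": 0},{"dx": 0,"dy": 0.24,"dz": 0.005,"wx": 0.5,"wy": 0,"wz": 0},{"dx": 0,"dy": 0.24,"dz": 0.005,"wx": 0.5,"wy": 0,"wz": 0},{"dx": 0,"dy": 0.24,"dz": 0.005,"wx": 0.5,"wy": 0,"wz": 0},{"dx": 0,"dy": 0.24,"dz": 0.005,"wx": 0.5,"wy": 0,"wz": 0}]'

```text
time_s: 10.18
tcp_pos: [0.4519, -0.092, 0.2001]
eef_rot: [-3.8, 88.6, 4.2]
contact_force: [2.7, -5.7, -3.4]
gripper_width: 0.0213
```

```bash
python3 -c "
from h import *
tq()"
```

```text
t 10.18 p [ 0.4519 -0.092   0.2001] r 0.1196 h 0.132 tool h 0.121 Ft -6.02 Fr 1.78 Fz -3.4 tau 0.718 Mz 0.315 w 0.0213
```

arm_command --plan '[{"dx": 0,"dy": 0.24,"dz": 0.005,"wx": 0.5,"wy": 0,"wz": 0},{"dx": 0,"dy": 0.24,"dz": 0.005,"wx": 0.5,"wy": 0,"wz": 0},{"dx": 0,"dy": 0.24,"dz": 0.005,"wx": 0.48,"wy": 0,"wz": 0},{"dx": 0,"dy": 0.24,"dz": 0.005,"wx": 0.48,"wy": 0,"wz": 0},{"dx": 0,"dy": 0.24,"dz": 0.005,"wx": 0.48,"wy": 0,"wz": 0}]'

```text
time_s: 10.6
tcp_pos: [0.4507, -0.0701, 0.2001]
eef_rot: [-8.0, 88.6, -11.9]
contact_force: [3.3, -5.8, -3.8]
gripper_width: 0.0216
```

```bash
python3 -c "
from h import *
tq()"
```

```text
t 10.6 p [ 0.4507 -0.0701  0.2001] r 0.12 h -5.968 tool h -5.955 Ft -5.59 Fr 3.62 Fz -3.8 tau 0.678 Mz 0.323 w 0.0216
```

arm_command --plan '[{"dx": 0,"dy": 0.24,"dz": 0.005,"wx": 0.48,"wy": 0,"wz": 0},{"dx": 0,"dy": 0.24,"dz": 0.005,"wx": 0.48,"wy": 0,"wz": 0},{"dx": 0,"dy": 0.24,"dz": 0.005,"wx": 0.48,"wy": 0,"wz": 0},{"dx": 0,"dy": 0.24,"dz": 0.005,"wx": 0.48,"wy": 0,"wz": 0}]'

```text
time_s: 10.93
tcp_pos: [0.4529, -0.053, 0.2001]
eef_rot: [-10.8, 88.5, -24.0]
contact_force: [3.1, -7.2, -3.6]
gripper_width: 0.0214
```

```bash
python3 -c "
from h import *
tq()"
```

```text
t 10.93 p [ 0.4529 -0.053   0.2001] r 0.12 h -5.824 tool h -5.792 Ft -6.26 Fr 4.54 Fz -3.6 tau 0.77 Mz 0.265 w 0.0214
```

arm_command --plan '[{"dx": 0,"dy": 0.24,"dz": 0.02,"wx": 0.45,"wy": 0,"wz": 0},{"dx": 0,"dy": 0.24,"dz": 0.02,"wx": 0.45,"wy": 0,"wz": 0},{"dx": 0,"dy": 0.24,"dz": 0.02,"wx": 0.45,"wy": 0,"wz": 0}]'

```text
time_s: 11.18
tcp_pos: [0.4559, -0.0416, 0.2001]
eef_rot: [-16.9, 88.5, -36.8]
contact_force: [-0.6, -7.4, 0.1]
gripper_width: 0.0214
```

```bash
sed -i "s/round(np.radians(-165-a),3)/round(np.radians((-165-a+180)%360-180),3)/; s/round(np.radians(-165-yz),3)/round(np.radians((-165-yz+180)%360-180),3)/" h.py; sed -i "s/'Mz',M\[2\].round(3)/'Mz',M[2].round(3),'TOT',(tau+M[2]).round(3)/" h.py; python3 -c "
from h import *
tq()"
```

```text
t 11.18 p [ 0.4559 -0.0416  0.2001] r 0.1198 h 0.557 tool h 0.608 Ft -7.17 Fr 1.96 Fz 0.1 tau 0.869 Mz 0.188 TOT 1.058 w 0.0214
```

arm_command --plan '[{"dx": 0,"dy": 0.24,"dz": 0.01,"wx": 0.4,"wy": 0,"wz": 0},{"dx": 0,"dy": 0.24,"dz": 0.01,"wx": 0.4,"wy": 0,"wz": 0},{"dx": 0,"dy": 0.24,"dz": 0.01,"wx": 0.4,"wy": 0,"wz": 0}]'

```text
time_s: 11.43
tcp_pos: [0.4597, -0.0308, 0.2001]
eef_rot: [-23.1, 88.4, -48.9]
contact_force: [-0.4, -5.9, 0.6]
gripper_width: 0.0215
```

```bash
python3 -c "
from h import *
tq()
im,_=r.capture('side'); save(cv2.resize(im[180:330,300:500],None,fx=4,fy=4,interpolation=3),'s10')"
```

```text
t 11.43 p [ 0.4597 -0.0308  0.2001] r 0.1198 h 0.653 tool h 0.712 Ft -5.52 Fr 2.27 Fz 0.6 tau 0.675 Mz 0.256 TOT 0.931 w 0.0215
```

View pics/s10.png

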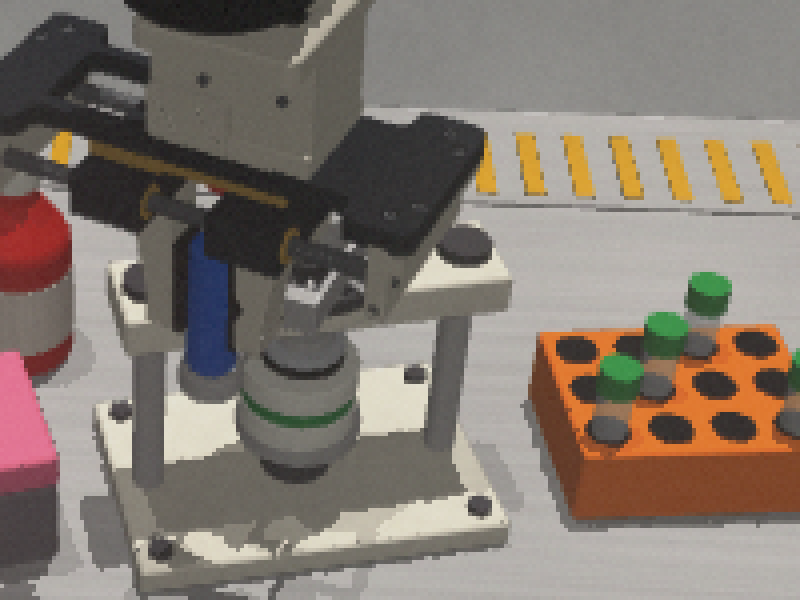

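arm_command --plan '[{"dx": 0,"dy": -0.3,"dz": 0.01,"wx": -0.65,"wy": 0,"wz": 0},{"dx": 0,"dy": -0.36,"dz": 0.01,"wx": -0.78,"wy": 0,"wz": 0},{"dx": 0,"dy": -0.36,"dz": 0.01,"wx": -0.78,"wy": 0,"wz": 0},{"dx": 0,"dy": -0.36,"dz": 0.01,"wx": -0.78,"wy": 0,"wz": 0},{"dx": 0,"dy": -0.36,"dz": 0.01,"wx": -0.78,"wy": 0,"wz": 0},{"dx": 0,"dy": -0.36,"dz": 0.01,"wx": -0.78,"wy": 0,"wz": 0},{"dx": 0,"dy": -0.36,"dz": 0.01,"wx": -0.78,"wy": 0,"wz": 0},{"dx": 0,"dy": -0.36,"dz": 0.01,"wx": -0.78,"wy": 0,"wz": 0}]'

```text
time_s: 12.15
tcp_pos: [0.4512, -0.0831, 0.2001]
eef_rot: [-24.7, 88.2, -21.8]
contact_force: [2.5, -0.1, -4.0]
gripper_width: 0.0219
```

```bash
python3 -c "
from h import *
tq()"
```

```text
t 12.15 p [ 0.4512 -0.0831  0.2001] r 0.1195 h 0.206 tool h 0.211 Ft -0.19 Fr 2.34 Fz -4.0 tau 0.031 Mz -0.214 TOT -0.184 w 0.0219
```

arm_command --plan '[{"dx": 0,"dy": -0.36,"dz": 0.015,"wx": -0.76,"wy": 0,"wz": 0},{"dx": 0,"dy": -0.36,"dz": 0.015,"wx": -0.76,"wy": 0,"wz": 0},{"dx": 0,"dy": -0.36,"dz": 0.015,"wx": -0.76,"wy": 0,"wz": 0},{"dx": 0,"dy": -0.36,"dz": 0.015,"wx": -0.76,"wy": 0,"wz": 0},{"dx": 0,"dy": -0.36,"dz": 0.01,"wx": -0.76,"wy": 0,"wz": 0},{"dx": 0,"dy": -0.36,"dz": 0.01,"wx": -0.76,"wy": 0,"wz": 0},{"dx": 0,"dy": -0.36,"dz": 0.01,"wx": -0.76,"wy": 0,"wz": 0},{"dx": 0,"dy": -0.36,"dz": 0.01,"wx": -0.76,"wy": 0,"wz": 0}]'

```text
time_s: 12.82
tcp_pos: [0.4683, -0.1377, 0.2001]
eef_rot: [-36.7, 88.0, -5.0]
contact_force: [2.5, -0.3, -2.1]
gripper_width: 0.022
```

```bash
python3 -c "
from h import *
tq()"
```

```text
t 12.82 p [ 0.4683 -0.1377  0.2001] r 0.1191 h -0.277 tool h -0.291 Ft -1.5 Fr 1.93 Fz -2.1 tau 0.181 Mz -0.244 TOT -0.063 w 0.022
```

arm_command --plan '[{"dx": 0,"dy": -0.36,"dz": 0.01,"wx": -0.76,"wy": 0,"wz": 0},{"dx": 0,"dy": -0.36,"dz": 0.01,"wx": -0.76,"wy": 0,"wz": 0},{"dx": 0,"dy": -0.36,"dz": 0.01,"wx": -0.76,"wy": 0,"wz": 0},{"dx": 0,"dy": -0.36,"dz": 0.01,"wx": -0.76,"wy": 0,"wz": 0},{"dx": 0,"dy": -0.36,"dz": 0.01,"wx": -0.76,"wy": 0,"wz": 0},{"dx": 0,"dy": -0.24,"dz": 0.01,"wx": -0.5,"wy": 0,"wz": 0}]'

```text
time_s: 13.32
tcp_pos: [0.4949, -0.1684, 0.2]
eef_rot: [-48.8, 88.0, 3.2]
contact_force: [0.6, -1.3, 0.8]
gripper_width: 0.022
```

```bash
python3 -c "
from h import *
tq()
im,_=r.capture('wrist'); save(im,'w11')
im,_=r.capture('side'); save(cv2.resize(im[180:330,300:500],None,fx=4,fy=4,interpolation=3),'s11')"
```

```text
t 13.32 p [ 0.4949 -0.1684  0.2   ] r 0.119 h -0.62 tool h -0.646 Ft -1.32 Fr -0.64 Fz 0.8 tau 0.157 Mz -0.285 TOT -0.129 w 0.022
```

View pics/s11.png

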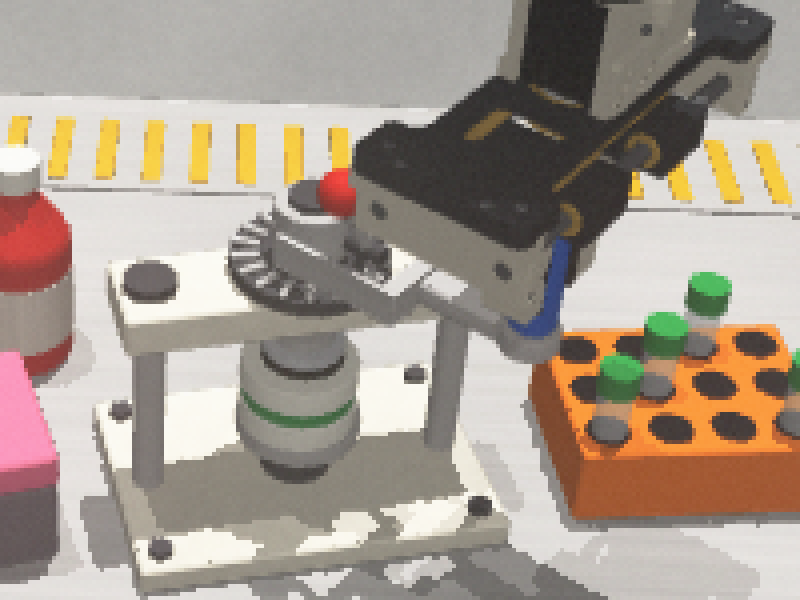

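arm_command --plan '[{"dx": 0,"dy": 0.2,"dz": 0.005,"wx": 0.4,"wy": 0,"wz": 0},{"dx": 0,"dy": 0.2,"dz": 0.005,"wx": 0.4,"wy": 0,"wz": 0},{"dx": 0,"dy": 0.2,"dz": 0.005,"wx": 0.4,"wy": 0,"wz": 0},{"dx": 0,"dy": 0.2,"dz": 0.005,"wx": 0.4,"wy": 0,"wz": 0}]'

```text
time_s: 13.75
tcp_pos: [0.4829, -0.1572, 0.2]
eef_rot: [-40.9, 87.9, 2.8]
contact_force: [1.9, -0.4, -0.5]
gripper_width: 0.0219
```

```bash
python3 -c "
from h import *
tq()"
```

```text
t 13.75 p [ 0.4829 -0.1572  0.2   ] r 0.1191 h -0.483 tool h -0.502 Ft -1.6 Fr 1.05 Fz -0.5 tau 0.189 Mz -0.05 TOT 0.139 w 0.0219
```

arm_command --plan '[{"dx": 0,"dy": 0.2,"dz": 0.005,"wx": 0.4,"wy": 0,"wz": 0},{"dx": 0,"dy": 0.2,"dz": 0.005,"wx": 0.4,"wy": 0,"wz": 0},{"dx": 0,"dy": 0.2,"dz": 0.005,"wx": 0.4,"wy": 0,"wz": 0}]'

```text
time_s: 14.0
tcp_pos: [0.4749, -0.1476, 0.2]
eef_rot: [-36.3, 87.8, 1.3]
contact_force: [4.9, -6.8, -4.8]
gripper_width: 0.0222
```

```bash
python3 -c "
from h import *
tq()"
```

```text
t 14.0 p [ 0.4749 -0.1476  0.2   ] r 0.1192 h -0.378 tool h -0.395 Ft -8.22 Fr -0.4 Fz -4.8 tau 0.993 Mz -0.03 TOT 0.963 w 0.0222
```

arm_command --plan '[{"dx": 0,"dy": 0.2,"dz": 0.005,"wx": 0.42,"wy": 0,"wz": 0},{"dx": 0,"dy": 0.2,"dz": 0.005,"wx": 0.42,"wy": 0,"wz": 0},{"dx": 0,"dy": 0.2,"dz": 0.005,"wx": 0.42,"wy": 0,"wz": 0}]'

```text
time_s: 14.25
tcp_pos: [0.4685, -0.1381, 0.2]
eef_rot: [-33.8, 87.6, -2.6]
contact_force: [4.9, -5.6, -3.2]
gripper_width: 0.022
```

```bash
python3 -c "
from h import *
tq()"
```

```text
t 14.25 p [ 0.4685 -0.1381  0.2   ] r 0.1192 h -0.282 tool h -0.284 Ft -7.25 Fr 1.22 Fz -3.2 tau 0.873 Mz 0.305 TOT 1.178 w 0.022
```

arm_command --plan '[{"dx": 0,"dy": 0.2,"dz": 0.005,"wx": 0.42,"wy": 0,"wz": 0},{"dx": 0,"dy": 0.2,"dz": 0.005,"wx": 0.42,"wy": 0,"wz": 0},{"dx": 0,"dy": 0.2,"dz": 0.005,"wx": 0.42,"wy": 0,"wz": 0}]'

```text
time_s: 14.5
tcp_pos: [0.4632, -0.1281, 0.2]
eef_rot: [-31.6, 87.5, -6.6]
contact_force: [5.0, -8.0, -4.8]
gripper_width: 0.0224
```

```bash
python3 -c "
from h import *
tq()"
```

```text
t 14.5 p [ 0.4632 -0.1281  0.2   ] r 0.119 h -0.186 tool h -0.175 Ft -9.26 Fr 0.94 Fz -4.8 tau 1.117 Mz 0.218 TOT 1.335 w 0.0224
```

arm_command --plan '[{"dx": 0,"dy": 0.2,"dz": 0.005,"wx": 0.4,"wy": 0,"wz": 0},{"dx": 0,"dy": 0.2,"dz": 0.005,"wx": 0.4,"wy": 0,"wz": 0}]'

```text
time_s: 14.67
tcp_pos: [0.4603, -0.1214, 0.2]
eef_rot: [-30.7, 87.3, -9.7]
contact_force: [7.1, -8.1, -4.8]
gripper_width: 0.022
```

```bash
python3 -c "
from h import *
tq()"
```

```text
t 14.67 p [ 0.4603 -0.1214  0.2   ] r 0.119 h -0.125 tool h -0.105 Ft -9.95 Fr 3.54 Fz -4.8 tau 1.206 Mz 0.185 TOT 1.391 w 0.022
```

arm_command --plan '[{"dx": 0,"dy": 0.2,"dz": 0.005,"wx": 0.38,"wy": 0,"wz": 0}]'

```text
time_s: 14.75
tcp_pos: [0.4591, -0.1181, 0.2]
eef_rot: [-30.4, 87.3, -11.3]
contact_force: [5.3, -9.9, -5.0]
gripper_width: 0.022
```

```bash
python3 -c "
from h import *
tq()"
```

```text
t 14.75 p [ 0.4591 -0.1181  0.2   ] r 0.1189 h -0.095 tool h -0.072 Ft -10.99 Fr 1.57 Fz -5.0 tau 1.326 Mz 0.21 TOT 1.537 w 0.022
```

arm_command --plan '[{"dx": 0,"dy": 0.2,"dz": 0.02,"wx": 0.38,"wy": 0,"wz": 0}]'

```text
time_s: 14.83
tcp_pos: [0.458, -0.1149, 0.2]
eef_rot: [-30.5, 87.2, -13.3]
contact_force: [4.3, -10.8, -3.7]
gripper_width: 0.0219
```

```bash
python3 -c "
from h import *
tq()"
```

```text
t 14.83 p [ 0.458  -0.1149  0.2   ] r 0.1189 h -0.067 tool h -0.039 Ft -11.46 Fr 0.81 Fz -3.7 tau 1.377 Mz 0.113 TOT 1.49 w 0.0219
```

arm_command --plan '[{"dx": 0,"dy": 0.2,"dz": 0.01,"wx": 0.38,"wy": 0,"wz": 0}]'

```text
time_s: 14.92
tcp_pos: [0.457, -0.1117, 0.2]
eef_rot: [-30.6, 87.2, -15.3]
contact_force: [6.1, -11.0, -5.7]
gripper_width: 0.0224
```

```bash
python3 -c "
from h import *
tq()"
```

```text
t 14.92 p [ 0.457  -0.1117  0.2   ] r 0.1189 h -0.039 tool h -0.006 Ft -12.04 Fr 2.74 Fz -5.7 tau 1.46 Mz 0.175 TOT 1.635 w 0.0224
```

arm_command --plan '[{"dx": 0,"dy": 0.2,"dz": 0.01,"wx": 0.38,"wy": 0,"wz": 0}]'

```text
time_s: 15.0
tcp_pos: [0.4561, -0.1085, 0.2]
eef_rot: [-30.6, 87.1, -17.2]
contact_force: [7.9, -10.5, -5.2]
gripper_width: 0.0218
```

```bash
python3 -c "
from h import *
tq()"
```

```text
t 15.0 p [ 0.4561 -0.1085  0.2   ] r 0.1188 h -0.011 tool h 0.027 Ft -11.94 Fr 5.05 Fz -5.2 tau 1.459 Mz 0.082 TOT 1.541 w 0.0218
```

arm_command --plan '[{"dx": 0,"dy": 0.2,"dz": 0.03,"wx": 0.33,"wy": 0,"wz": 0}]'

```text
time_s: 15.08
tcp_pos: [0.4553, -0.1055, 0.2]
eef_rot: [-31.4, 87.1, -19.7]
contact_force: [3.7, -13.0, -4.4]
gripper_width: 0.0222
```

```bash
python3 -c "
from h import *
tq()"
```

```text
t 15.08 p [ 0.4553 -0.1055  0.2   ] r 0.1187 h 0.015 tool h 0.057 Ft -13.36 Fr 0.74 Fz -4.4 tau 1.604 Mz 0.004 TOT 1.608 w 0.0222
```

arm_command --plan '[{"dx": 0,"dy": 0.2,"dz": 0.01,"wx": 0.35,"wy": 0,"wz": 0}]'

```text
time_s: 15.17
tcp_pos: [0.4546, -0.1025, 0.2]
eef_rot: [-31.9, 87.0, -21.9]
contact_force: [6.4, -13.0, -5.2]
gripper_width: 0.0221
```

```bash
python3 -c "
from h import *
tq()"
```

```text
t 15.17 p [ 0.4546 -0.1025  0.2   ] r 0.1188 h 0.041 tool h 0.088 Ft -13.72 Fr 3.86 Fz -5.2 tau 1.669 Mz 0.162 TOT 1.831 w 0.0221
```

arm_command --plan '[{"dx": 0,"dy": 0,"dz": 0,"wx": 0,"wy": 0,"wz": 0},{"dx": 0,"dy": 0,"dz": 0,"wx": 0,"wy": 0,"wz": 0},{"dx": 0,"dy": 0,"dz": 0,"wx": 0,"wy": 0,"wz": 0},{"dx": 0,"dy": 0,"dz": 0,"wx": 0,"wy": 0,"wz": 0},{"dx": 0,"dy": 0,"dz": 0,"wx": 0,"wy": 0,"wz": 0},{"dx": 0,"dy": 0,"dz": 0,"wx": 0,"wy": 0,"wz": 0}]' --fingers -0.2

```text
time_s: 15.67
tcp_pos: [0.4546, -0.1025, 0.2009]
eef_rot: [-31.2, 86.7, -21.7]
contact_force: [-0.3, 1.1, -0.6]
gripper_width: 0.0511
```

```bash
python3 -c "
from h import *
tq();info()
im,_=r.capture('wrist'); save(im,'w12')"
```

```text
t 15.67 p [ 0.4546 -0.1025  0.2009] r 0.1188 h 0.041 tool h 0.096 Ft 1.1 Fr -0.1 Fz -0.6 tau -0.129 Mz 0.002 TOT -0.126 w 0.0511
t 15.67 tcp [ 0.4546 -0.1025  0.2009] F [-0.3  1.1 -0.6] M [0.13 0.01 0.  ] w 0.0511 j [ 13.2   0.1 -31.    2.3 -56.2 -94.9]
[[ 0.053 -0.164  0.985]
 [-0.021  0.986  0.165]
 [-0.998 -0.03   0.049]]
```

View pics/w12.png

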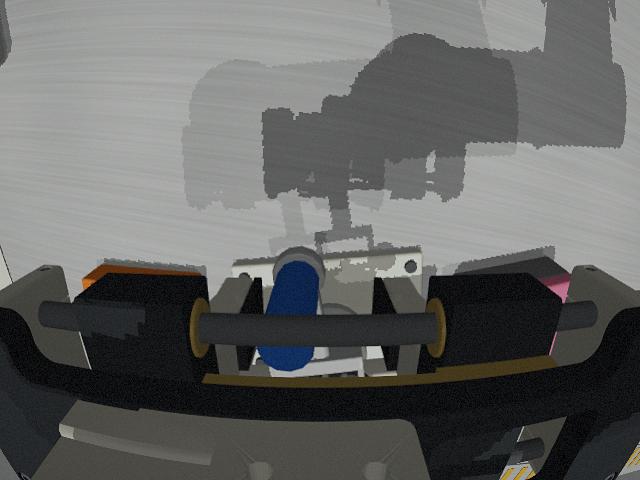

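arm_command --plan '[{"dx": 0,"dy": -0.4,"dz": 0,"wx": 0,"wy": 0,"wz": 0},{"dx": 0,"dy": 0,"dz": 0,"wx": 0,"wy": 0,"wz": 0},{"dx": -0.5,"dy": 0,"dz": 0,"wx": 0,"wy": 0,"wz": 0},{"dx": -0.5,"dy": 0,"dz": 0,"wx": 0,"wy": 0,"wz": 0},{"dx": -0.6,"dy": 0,"dz": 0,"wx": 0,"wy": 0,"wz": 0},{"dx": -0.8,"dy": 0,"dz": 0,"wx": 0,"wy": 0,"wz": 0},{"dx": -0.8,"dy": 0,"dz": 0,"wx": 0,"wy": 0,"wz": 0},{"dx": -0.8,"dy": 0,"dz": 0,"wx": 0,"wy": 0,"wz": 0},{"dx": -0.8,"dy": 0,"dz": 0,"wx": 0,"wy": 0,"wz": 0},{"dx": 0,"dy": 0,"dz": 0,"wx": 0,"wy": 0,"wz": 0}]' --fingers -0.6

```text
time_s: 16.55
tcp_pos: [0.4499, -0.1101, 0.3027]
eef_rot: [-31.8, 86.8, -22.5]
contact_force: [1.2, 0.5, 0.8]
gripper_width: 0.0702
```

```bash
python3 -c "
from h import *
info()
im,_=r.capture('wrist'); save(im,'w13')
im,_=r.capture('side'); save(cv2.resize(im[180:330,300:500],None,fx=4,fy=4,interpolation=3),'s13')"
```

```text
t 16.55 tcp [ 0.4499 -0.1101  0.3027] F [1.2 0.5 0.8] M [ 0.11 -0.16 -0.03] w 0.0702 j [ 12.3  -4.3 -21.4   1.9 -70.4 -93.5]
[[ 0.051 -0.161  0.986]
 [-0.021  0.986  0.163]
 [-0.998 -0.029  0.047]]
```

View pics/w13.png

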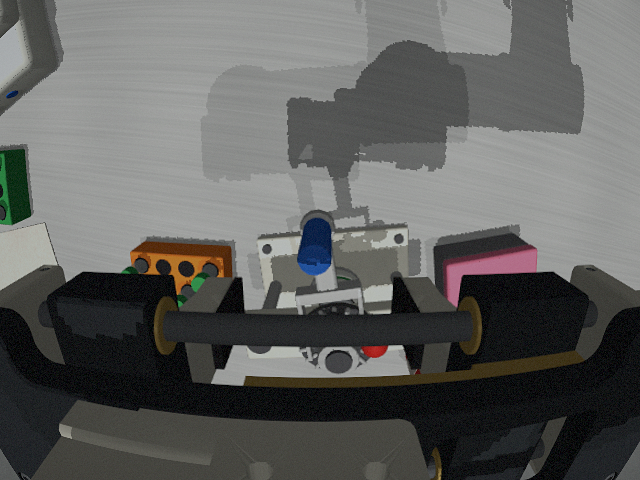

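View pics/s13.png

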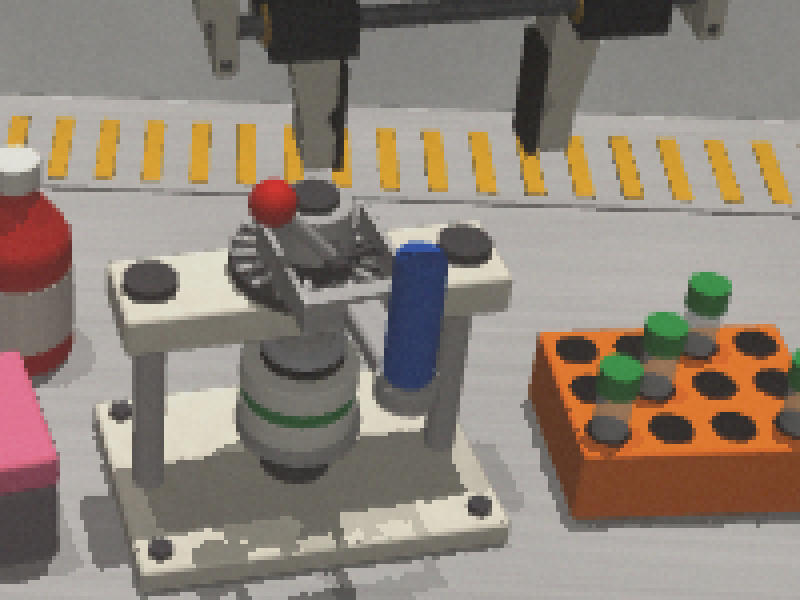

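```bash
python3 -c "
from h import *
m=model('wrist')
for e in r.spot_point('wrist','grip')[:1]: 
  p=rayw(m,*e['centre'],.235); d=p[:2]-A; print(e['centre'],p,np.linalg.norm(d),np.radians((-165-np.degrees(np.arctan2(d[1],d[0]))+180)%360-180))
D=np.array([(-.282,1.178),(-.186,1.335),(-.125,1.391),(-.095,1.537),(-.067,1.49),(-.039,1.635),(-.011,1.541),(.015,1.608),(.041,1.831)])
f=np.polyfit(*D.T,1); print(f,np.polyval(f,.041))
S=model('side')
for q,z in (('filter',None),('rack',0),('medium',0),('tipbox',0),('press',0)):
  for e in r.spot_point('side',q)[:2]: print(q,np.round(e['centre'],1),round(e['score'],2))
print(r.get_state()['time_s'])
"
```

```text
[312.9, 261.2] [ 0.4532 -0.1137  0.235 ] 0.12305742561909867 -0.04530302392257862
[1.72334669 1.64853185] 1.7191890664007934
filter [371.6 282. ] 0.79
rack [465.2 292.9] 0.8
medium [300.6 265.2] 0.85
tipbox [283.1 310.7] 0.66
press [373.9 301.7] 0.94
16.95
```

```bash
python3 -c "
from h import *
print(r.close_job())"
```

```text
the job is handed in; nothing more can be done
None
```

I flipped the red-balled lever over to the tightening side with a light push of one finger, with no more than about 1 N at the wrist. I then worked the handle by its blue post: one drive stroke to about +0.65 rad, back to about -0.62 rad, then a second drive stroke until the foot clamped the holder. After that I let go and lifted clear at 16.6 s, and handed the job in at about 17 s.

**Torque:** the last reading in motion was 1.83 N m. A line through the last nine readings gives about 1.72 N m at the end, with scatter of around 0.1 N m, inside the 1.4 to 2.1 band. Driving the free foot read about 1.03 N m against the 1.1 N m stated, so the true clamping torque may be a few percent higher.

**Last pictures:** the lever leans to the tightening side, the foot appears to be down on the holder, and the holder, rack, tip box and bottle look to be where they were. The gripper was about 55 mm above the post and touching nothing.

**Disagreement:** the post's angle after release read about -0.05 rad in the wrist picture, against +0.04 rad by the gripper while it was still holding the post. The torque's rise per radian of gripper travel was also lower than stated (1.7 against 2.9 N m per rad). I put both down to give in the grip and the camera's error, and relied on the measured torque.

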